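Seat the lens mount against the locating rail and end stop

TASK

On the optical table, push the lens mount (the one with the round ring) across the surface until its base lies flat against the long locating rail, still clear of the end stop; then push it along the rail until the base also touches the end stop, snug against both. Only push it with the fingers, never lift or tip it, and leave the mount with the wide oblong frame and everything else where they are. Finish with the robot clear of the mount.

Things in the scene. Friction and masses are not known exactly. Their poses are not given: they have to be found in the camera images.
- lens_mount: Steel base 60 x 80 x 20 mm (x, y, z) carrying a black round lens ring, 38 mm across, 14 mm thick along x; 60 mm high in all, 0.3 to 0.65 kg, loose. Origin: centre of its underside; y along the 80 mm side. Starts on the fence's -x side, turned up to 20 degrees from the fence's axes. Seated, its origin is at x = -30, y = -40 mm in the fence's frame, axes alike.
- fence: Fixed L-shaped dark steel fence, 16 mm high. Origin: inner corner at table height. The long rail's face is the plane x = 0, from y = 0 to -360 mm, facing -x (rail 25 mm thick beyond). The end stop's face is the plane y = 0, from x = 0 to -65 mm, facing -y. x points from the work to the rail, y along it to the stop; yaw within 12 degrees of the world's.
- filter_mount: Same base as the lens mount, but with a black oblong frame 14 x 70 x 38 mm; 60 mm high. Leave it alone. Origin: centre of its underside, y along the 80 mm side. Stands 120 to 170 mm beside the lens mount, on either hand; the strip within 70 mm of the rail's face is free.
- optic_case: Small closed plastic case, 52 x 52 x 22 mm, loose; leave alone. Origin: centre of its underside.
- driver: Screwdriver lying on the table, 160 mm long along its x axis, handle to -x, loose; leave alone. Origin: on the table under its length.
- spare_post: Steel post 25 mm in diameter on a 48 mm round foot, 70 mm high, standing beyond the rail (on its +x side); leave alone. Origin: centre of its underside.
There are look-alikes about, which are no part of the job. What is shaped like the lens_mount but blue or pink is not meant.

How it is judged (in metres and radians):
On the way, in this order (a step that is already met when the one before it is completed fails the run):
1. the lens mount's base lies flat against the long rail, still clear of the end stop (x of lens_mount in the frame of fence above -0.034 m and angle between the x axis of lens_mount and the x axis of fence, either way round below 0.06 rad and y of lens_mount in the frame of fence below -0.05 m), for 0.1 s.
2. the base, flat against the rail, also touches the end stop (x of lens_mount in the frame of fence above -0.034 m and angle between the x axis of lens_mount and the x axis of fence, either way round below 0.06 rad and y of lens_mount in the frame of fence above -0.043 m), for 0.2 s.
At the end, for the whole second after the job is handed in: The lens mount stands flat on the table at rest, its base within 3 mm of contact with both the rail and the end stop and square to the rail within 0.04 rad; the filter mount has moved less than 10 mm and the other things less than 15 mm (x of lens_mount in the frame of fence between -0.033 and -0.027 m and y of lens_mount in the frame of fence between -0.043 and -0.037 m and angle between the x axis of lens_mount and the x axis of fence, either way round below 0.04 rad and height (world z) of lens_mount below 0.003 m and angle between lens_mount's own z axis and vertical below 0.03 rad and linear speed of lens_mount below 0.01 m/s and distance of filter_mount from where it was at the start of the episode below 0.01 m and distance of each of optic_case, driver, spare_post from where it was at the start of the episode below 0.015 m); the robot touches nothing.
It fails at once if the lens mount is lifted off the table or tipped (height (world z) of lens_mount above 0.006 m or angle between lens_mount's own z axis and vertical above 0.12 rad).
It fails at once if the filter mount is displaced (distance of filter_mount from where it was at the start of the episode above 0.01 m).
It fails at once if the optic case is displaced (distance of optic_case from where it was at the start of the episode above 0.015 m).
It fails at once if the screwdriver is displaced (distance of driver from where it was at the start of the episode above 0.015 m).
It fails at once if the spare post is displaced (distance of spare_post from where it was at the start of the episode above 0.015 m).
It also fails if it takes over 58 s, if anything falls off the work surface, if the arm or the gripper's body presses on something with over 40 N, if the wrist force passes 120 N, or if a joint passes its speed limit or range.

ROBOT

A 6-joint arm with a two-finger parallel gripper is mounted at the origin on the work surface. World frame = base frame: x ahead of the robot, y to its left, z up, the work surface at z = 0. Lengths are in m, angles in degrees, forces in N, time in s.
With the tool pointing down it reaches from about 0.4 to 0.825 m from the base axis. Payload 7 kg.
Tool frame: the origin (TCP) lies midway between the tips of the shut fingers; the grasp point (between the pads) lies 19 mm behind it; x points along the fingers, z is the direction in which the jaws open and shut, and the axes are right-handed (so a half turn about x gives the same grasp; the last joint's range is limited). The gripper opens to 88 mm and grips with 3 to 60 N. Pads are 19 mm wide; open, the fingers measure 130 mm over their backs; the gripper's body (78 mm by 193 mm) begins 47 mm behind the grasp point.
Start: joints at [80.621, 20.546, 0.682, 0, -70.136, -16.507], TCP at [0.295, 0.607, 0.227] pointing down, gripper open.
Joint ranges: [-176.03, 176.03], [-82.01, 121.73], [-58.28, 71.71], [-173.87, 95.51], [-174.79, -0.11], [-173.66, 173.66]. Speed limits (degrees/s): [136.94, 136.94, 172.46, 180, 180, 180].

INTERFACE

Orientations are given as [roll, pitch, yaw] about the fixed x, y, z axes, in that order (R = Rz(yaw) Ry(pitch) Rx(roll)).
In Python, from plant import ctrl gives the robot as it stands.
- The arm moves only by the tool servo_tool, never from a script. Its argument "motion" is a list of rows, each an object with "offset": the shift along the tool's x, y, z in m, a list of three; "roll": the turn about the tool's x in degrees; "claw": the opening, from -1 (shut) to 1 (fully open), so that 0 is half open. In form: [{"offset": [x, y, z], "roll": roll, "claw": claw}, ...]. A call has 1 to 12 rows; each row shifts and turns the commanded pose from where the row before left it, along the tool's axes as they then stand; what a row does not reach is not made up. A row lasts 1/8 s, in which the tool goes at most 62.5 mm and 10.7 degrees, less where a joint would pass 70% of its speed; a pose out of reach is approached as far as the arm can. A call is refused whole if a number of a shift passes 0.0625 or a number of a turn 10.7, either way. A call with a gripper value outside its range is refused whole. The fingers move at their own pace and stop on an object; the grip force is fixed at half the most. Time passes only in rows, so rows that do not move let the fingers close. It gives the time, the measured TCP pose, the force and the opening at its end, in the units of the state.
- ctrl.get_obs(): the state, without advancing time (a new reading comes with each control period).
- ctrl.snapshot(name): name is "side" or "top" or "wrist"; returns a dict with "frame" (384x512x3 uint8, blue, green, red), "z_map" (384x512 float32, m along the optical axis (not along the pixel's ray), 0 where there is no reading), "mtx" (3x3 intrinsics, pixels), "extrinsics" (4x4, takes a point from camera to world coordinates). Camera axes: x right, y up, looking along -z (the intrinsics and any distortion apply to the point x, -y, -z); pixel columns grow to the right and rows downward; lengths in m; the calibration is good to about 2 mm. A picture is of the moment at which its call begins.
- ctrl.close_job(): hands the job in, once; it reports no verdict.
The state is a dict: "clock": time; "joint_pos": joint angles; "qvel": joint speeds; "tau": joint torques, N m; "tool_pos": TCP position; "orientation": TCP orientation; "force": force on the tool from outside, world axes, zero at the start; "moment": the same for the moment, N m; "opening": finger opening in m.
Only numpy, scipy, OpenCV 4.12 (cv2) and the standard library are available. Lean on these libraries where they do the work, as an engineer would, in place of code of your own. Each camera call takes 0.05 s, during which the arm holds its last target.

## Working session

There is one attempt and no reset: what is moved stays moved. The work goes in short steps, Python scripts to look and compute and a tool call to move; the robot and the scene stay as the last step left them, time stands still between calls to the robot, and variables do not carry over. Pictures are saved under pics/ and viewed, and the job is handed in when it is done.

Besides the shell and the picture viewer there is one more tool, called after "Emit:" as a command line: name --argument value ..., lists and objects as JSON in quotes. servo_tool: Moves the arm, as the interface text tells. Its arguments: {"type":"object","properties":{"motion":{"type":"array"}},"required":["motion"]}

```bash
mkdir -p pics; cat > h.py <<'E'
import numpy as np, cv2
from plant import ctrl
def snap(n,tag):
    s=ctrl.snapshot(n); cv2.imwrite(f'pics/{tag}.png',s['frame']); np.savez(f'pics/{tag}.npz',**s); return s
def load(tag): return dict(np.load(f'pics/{tag}.npz'))
def world(s,u,v,z=None,useplane=None):
    K=s['mtx'];T=s['extrinsics']
    d=np.stack([(u-K[0,2])/K[0,0],-(v-K[1,2])/K[1,1],-np.ones_like(np.asarray(u,float))],-1)
    if useplane is None:
        p=d*np.asarray(z)[...,None]; return p@T[:3,:3].T+T[:3,3]
    w=d@T[:3,:3].T; t=(useplane-T[2,3])/w[...,2]; return T[:3,3]+w*t[...,None]
def cloud(s):
    v,u=np.mgrid[:384,:512]; return world(s,u.astype(float),v.astype(float),s['z_map'])
E
python3 - <<'E'
from h import *
for n in('top','side','wrist'):
    s=snap(n,n+'0'); print(n,s['mtx'].round(1).tolist(),s['extrinsics'].round(3).tolist())
o=ctrl.get_obs()
for k in('clock','tool_pos','orientation','force','opening'):print(k,o[k])
E
```

```text
top [[397.3, 0.0, 256.4], [0.0, 397.3, 191.3], [0.0, 0.0, 1.0]] [[-0.017, 0.991, -0.134, 0.457], [-1.0, -0.015, 0.013, -0.026], [0.011, 0.134, 0.991, 1.017], [0.0, 0.0, 0.0, 1.0]]
side [[379.5, 0.0, 256.3], [0.0, 379.5, 192.6], [0.0, 0.0, 1.0]] [[0.934, 0.23, -0.275, 0.331], [-0.358, 0.57, -0.74, -0.759], [-0.014, 0.789, 0.614, 0.676], [0.0, 0.0, 0.0, 1.0]]
wrist [[306.1, 0.0, 255.7], [0.0, 306.1, 189.8], [0.0, 0.0, 1.0]] [[-0.436, 0.859, 0.266, 0.366], [-0.9, -0.417, -0.127, 0.571], [0.002, -0.295, 0.956, 0.383], [0.0, 0.0, 0.0, 1.0]]
clock 0.15
tool_pos [0.29453911 0.60694303 0.22584815]
orientation [   5.62221372   89.9273252  -110.26565567]
force [0.17722658 0.69208296 0.73930856]
opening 0.08760169956903949
```

View pics/top0.png

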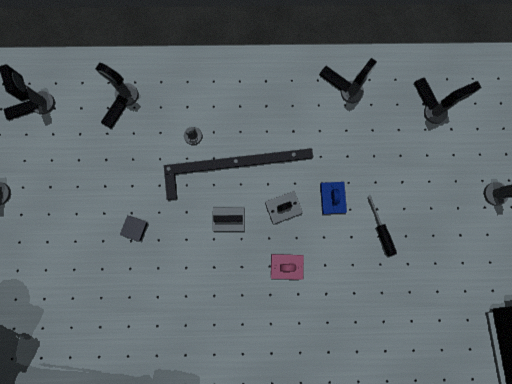

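View pics/side0.png

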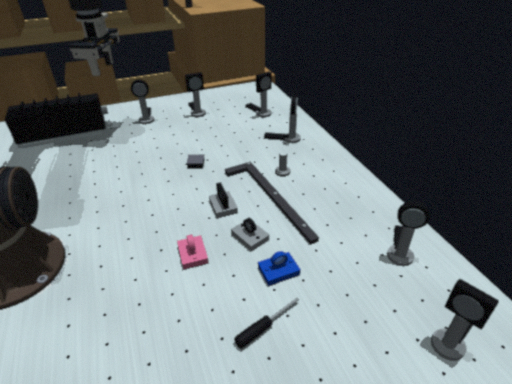

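The top view shows the lens mount at about (283,207) and the filter mount at (229,219). The fence corner is near (175,172), with the rail running to (313,154). The blue and pink decoys are at (333,198) and (288,267), the case at (134,228) and the post at (193,135). Next I'll measure these.

```bash
cat > m.py <<'E'
from h import *
def lens(s,c,r=45,zt=0.020,lo=0.012,hi=0.028):
    # top-of-base footprint from depth band near centre guess c
    P=cloud(s); m=(s['z_map']>0)&(P[...,2]>lo)&(P[...,2]<hi)&(np.hypot(P[...,0]-c[0],P[...,1]-c[1])<r/1000*1.3)
    return P[m]
E
python3 - <<'E'
from h import *
s=load('top0'); P=cloud(s); f=s['frame']
cv2.imwrite('pics/topz.png',cv2.resize(f[120:300,100:420],None,fx=2.5,fy=2.5,interpolation=cv2.INTER_CUBIC))
z=P[...,2]
print('table z',np.median(z[300:340,200:400]))
hm=(z>0.009).astype(np.uint8); hm[:120]=0;hm[300:]=0;hm[:,:100]=0;hm[:,420:]=0
n,l,st,ce=cv2.connectedComponentsWithStats(hm)
for i in range(1,n):
    if st[i,4]<30: continue
    q=P[l==i]; r=cv2.minAreaRect((q[:,:2]*1000).astype(np.float32))
    print(st[i].tolist(),'zmax',q[:,2].max().round(3),'med',np.median(q[:,2]).round(3),'rect',np.round(r[0]),np.round(r[1]),round(r[2],1))
E
```

```text
table z -0.0005278431844766285
[101, 120, 14, 8, 68] zmax 0.016 med 0.012 rect [777. 346.] [19. 33.] 0.7
[184, 126, 18, 19, 180] zmax 1.017 med 0.012 rect [606.  64.] [345.  42.] 24.0
[164, 148, 149, 52, 1750] zmax 1.017 med 0.015 rect [570.  -4.] [230. 385.] 5.8
[321, 182, 26, 32, 762] zmax 1.017 med 0.02 rect [ 543. -142.] [ 90. 274.] 18.3
[265, 190, 38, 34, 761] zmax 1.017 med 0.02 rect [531. -75.] [ 73. 162.] 32.1
[368, 196, 29, 61, 408] zmax 1.017 med 0.022 rect [ 444. -208.] [159. 329.] 21.8
[213, 207, 32, 25, 771] zmax 1.017 med 0.02 rect [504.  24.] [97. 96.] 1.9
[120, 216, 27, 26, 451] zmax 1.017 med 0.021 rect [470. 139.] [326.  55.] 75.7
[271, 254, 33, 26, 808] zmax 1.017 med 0.02 rect [408. -86.] [137.  70.] 78.2
```

View pics/topz.png

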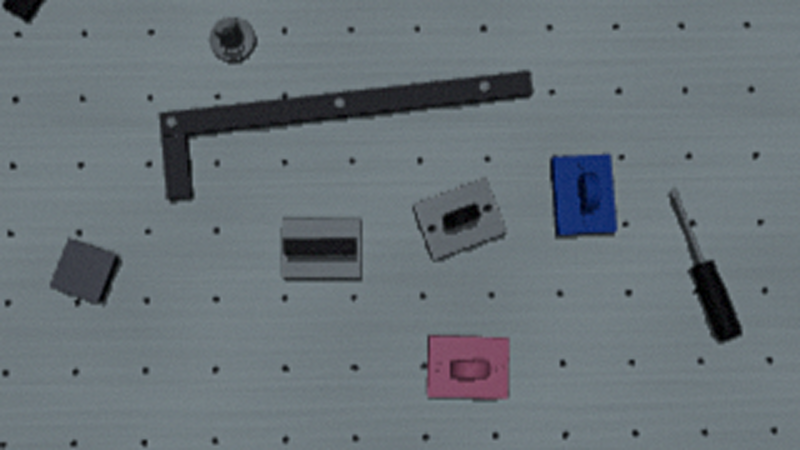

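The zoom shows the lens mount outlined near zoomed (460,218), with its ring. The rail's inner edge runs from (190,135) to (532,97).

```bash
cat >> m.py <<'E'
def rects(s,verbose=True):
    P=cloud(s); z=P[...,2]; ok=s['z_map']>0
    out={}
    hm=(ok&(z>0.009)&(z<0.1)).astype(np.uint8); hm[:120]=0;hm[300:]=0;hm[:,:100]=0;hm[:,420:]=0
    n,l,st,ce=cv2.connectedComponentsWithStats(hm)
    res=[]
    for i in range(1,n):
        if st[i,4]<60: continue
        q=P[(l==i)]
        if verbose=='all' or st[i,4]>300:
            b=q[(q[:,2]>0.013)&(q[:,2]<0.026)]
            r=cv2.minAreaRect((b[:,:2]*1000).astype(np.float32))
            res.append((st[i],q,r)); print(st[i].tolist(),q[:,2].max().round(3),'rect',np.round(r[0],1),np.round(r[1],1),round(r[2],1))
    return res
def fit(pts):
    vx,vy,x,y=cv2.fitLine(np.float32(pts),cv2.DIST_HUBER,0,1e-4,1e-4).ravel(); return np.array([x,y]),np.array([vx,vy])
E
python3 - <<'E'
from m import *
s=load('top0'); rects(s)
P=cloud(s); g=cv2.cvtColor(s['frame'],cv2.COLOR_BGR2GRAY).astype(float)
# rail inner edge: per column, dark->light transition (subpixel) going down
def cross(prof,th):
    i=np.where((prof[:-1]<th)&(prof[1:]>=th))[0]
    return [k+(th-prof[k])/(prof[k+1]-prof[k]) for k in i]
print(g[150:175,240].astype(int).tolist(), g[185,160:190].astype(int).tolist())
pts=[]
for u in range(182,310):
    v0=172-(u-175)*0.119
    a=int(v0-9); c=[k+a for k in cross(g[a:a+18,u],80)]
    c=[k for k in c if abs(k-v0)<7]
    if c: pts.append((u,c[-1]))
pts=np.array(pts,float); print(len(pts),pts[::30])
W=world(s,pts[:,0],pts[:,1],useplane=0.016); c,d=fit(W[:,:2]); print('rail',c,d,np.abs((W[:,:2]-c)@[-d[1],d[0]]).max())
pts=[]
for v in range(177,195):
    k=cross(g[v,165:190],80)
    if k: pts.append((k[-1]+165,v))
pts=np.array(pts,float);print(pts[::6])
W=world(s,pts[:,0],pts[:,1],useplane=0.016); c2,d2=fit(W[:,:2]); print('stop',c2,d2)
t=np.linalg.solve(np.stack([d,-d2],1),c2-c); o=c+d*t[0]; print('corner',o)
if d[1]<0:d=-d
print('yaw',np.degrees(np.arctan2(-d[0],d[1])),'stop yaw',np.degrees(np.arctan2(d2[1],d2[0])))
E
```

```text
[164, 148, 149, 52, 1735] 0.023 rect [644.    3.3] [ 89.3 386.7] 7.5
[321, 182, 26, 32, 758] 0.062 rect [ 573.6 -234.2] [80.1 60.6] 2.0
[265, 191, 38, 33, 753] 0.062 rect [ 550.6 -106.6] [59.8 80.1] 19.5
[368, 196, 29, 61, 406] 0.03 rect [ 500.8 -350.9] [158.3  26.1] 18.8
[213, 207, 32, 25, 768] 0.064 rect [523.1  32.2] [78.  60.4] 89.5
[120, 216, 27, 26, 450] 0.027 rect [504.2 270.4] [52.1 51.8] 69.2
[271, 254, 33, 26, 805] 0.062 rect [ 402.6 -111.5] [80.4 60.1] 87.2
[117, 118, 121, 119, 125, 114, 71, 38, 30, 38, 40, 36, 42, 38, 38, 29, 21, 81, 122, 123, 120, 121, 120, 122, 119] [48, 125, 124, 125, 124, 78, 35, 35, 37, 38, 41, 37, 41, 35, 36, 11, 56, 126, 124, 120, 119, 121, 117, 122, 119, 98, 39, 54, 120, 121]
128 [[182.         173.92307692]
 [212.         170.80434783]
 [242.         166.95833333]
 [272.         163.15686275]
 [302.         159.90566038]]
rail [ 0.66126    -0.05701626] [ 0.10325184 -0.99465525] 0.001835890858128985
[[175.39130435 177.        ]
 [175.75384615 183.        ]
 [176.39473684 189.        ]]
stop [0.6108456  0.16501135] [0.9959381  0.09004001]
corner [0.63795763 0.16746247]
yaw 5.9264574 stop yaw 5.165909
```

```bash
cat >> m.py <<'E'
from scipy.spatial.transform import Rotation as Ro
F0=np.array([0.641,0.1705]); YF=np.radians(5.93)
EX=np.array([np.cos(YF),np.sin(YF)]); EY=np.array([-EX[1],EX[0]])
def tof(p): d=np.asarray(p)[...,:2]-F0; return np.stack([d@EX,d@EY],-1)
def fromf(x,y): return F0+x*EX+y*EY
def st():
    o=ctrl.get_obs(); R=Ro.from_euler('xyz',o['orientation'],degrees=True).as_matrix()
    print('t',o['clock'],'tcp',np.round(o['tool_pos'],4),'F',np.round(o['force'],1),'open',round(o['opening'],4),'j',np.round(o['joint_pos'],1))
    print('fence tcp',np.round(tof(o['tool_pos']),4)); print(np.round(R,3)); return o,R
E
python3 - <<'E'
from m import *
s=load('top0')
P=cloud(s); z=P[...,2]
# depth check of fence edges: points of top
m=(s['z_map']>0)&(z>0.0125)&(z<0.02); q=tof(P[m]); 
a=q[(q[:,1]<-0.02)&(q[:,1]>-.34)&(abs(q[:,0])<.03)]; print('rail x',np.percentile(a[:,0],[0.5,2,98,99.5]))
a=q[(q[:,0]<-0.01)&(q[:,0]>-.06)&(abs(q[:,1])<.04)]; print('stop y',np.percentile(a[:,1],[.5,2,98,99.5]))
a=q[(abs(q[:,0])<.03)&(q[:,1]<-.3)];print('end',a[:,1].min())
for (n,c) in(('lens',(550.6,-106.6)),('filt',(523.1,32.2)),('case',(504,270)),('blue',(574,-234))): print(n,tof(np.array(c)/1000))
m=np.zeros(z.shape,bool);m[120:150,180:206]=1;m&=(s['z_map']>0)&(z>0.006)&(z<.09); q=P[m];print('post',tof(q).min(0),tof(q).max(0),q[:,2].max(), tof(q[q[:,2]>.06]).mean(0))
o,R=st()
print('yaw of tool z',np.degrees(np.arctan2(R[1,2],R[0,2])),'yaw of tool y',np.degrees(np.arctan2(R[1,1],R[0,1])))
E
```

```text
rail x [0.00085987 0.00117374 0.02535072 0.02599895]
stop y [0.00050048 0.00099779 0.02510005 0.02547047]
end -0.3590772359610988
lens [-0.11854439 -0.26627767]
filt [-0.13155734 -0.12537929]
case [-0.12598722  0.11312149]
blue [-0.10843172 -0.39541347]
post [ 0.07324672 -0.07855272] [ 0.11900176 -0.03344996] 0.06824024781136351 [ 0.08890436 -0.06005955]
t 0.15 tcp [0.2945 0.6069 0.2258] F [0.2 0.7 0.7] open 0.0876 j [ 80.6  20.6   0.6  -0.  -70.1 -16.5]
fence tcp [-0.2995  0.4699]
[[-0.     0.9   -0.437]
 [-0.001 -0.437 -0.9  ]
 [-1.     0.     0.001]]
yaw of tool z -115.88787388570991 yaw of tool y -25.887864898218417
```

Emit:
servo_tool --motion '[{"offset": [0,0,0],"roll": -10.6,"claw": -0.1},{"offset": [0,0,0],"roll": -10.6,"claw": -0.1},{"offset": [0,0,0],"roll": -10.6,"claw": -0.1},{"offset": [0,0.055,0],"roll": 0,"claw": -0.1},{"offset": [0,0.055,0.03],"roll": 0,"claw": -0.1},{"offset": [0,0,0.05],"roll": 0,"claw": -0.1},{"offset": [0,0,0.05],"roll": 0,"claw": -0.1},{"offset": [0,0,0.05],"roll": 0,"claw": -0.1},{"offset": [0,0,0.05],"roll": 0,"claw": -0.1},{"offset": [0,0,0.05],"roll": 0,"claw": -0.1},{"offset": [0,0,0.05],"roll": 0,"claw": -0.1},{"offset": [0,0,0.05],"roll": 0,"claw": -0.1}]'

```text
clock: 1.65
tool_pos: [0.4429, 0.239, 0.2265]
orientation: [-95.7, 90.0, -179.7]
force: [1.2, -1.7, 0.4]
opening: 0.0394
```

```bash
python3 -c "
from m import *
st()"
```

```text
t 1.65 tcp [0.4429 0.239  0.2265] F [ 1.2 -1.7  0.4] open 0.0394 j [ 50.7   4.2 -20.5  -0.  -65.2  45.2]
fence tcp [-0.1899  0.0886]
[[-0.     0.995  0.103]
 [-0.     0.103 -0.995]
 [-1.    -0.    -0.   ]]
```

Emit:
servo_tool --motion '[{"offset": [0,0,0.05],"roll": 0,"claw": -0.1},{"offset": [0,0,0.05],"roll": 0,"claw": -0.1},{"offset": [0,0,0.05],"roll": 0,"claw": -0.1},{"offset": [0,0,0.05],"roll": 0,"claw": -0.1},{"offset": [0,0,0.05],"roll": 0,"claw": -0.1},{"offset": [0,0,0.05],"roll": 0,"claw": -0.1},{"offset": [0,0,0.055],"roll": 0,"claw": -0.1},{"offset": [0.05,0,0],"roll": 0,"claw": -0.1},{"offset": [0.05,0,0],"roll": 0,"claw": -0.1},{"offset": [0.05,0,0],"roll": 0,"claw": -0.1},{"offset": [0.0,0,0],"roll": 0,"claw": -0.1}]'

```text
clock: 3.02
tool_pos: [0.4767, -0.1129, 0.0737]
orientation: [-89.5, 89.5, -173.6]
force: [0.2, -0.1, 0.7]
opening: 0.0393
```

```bash
python3 -c "
from m import *
st()
s=snap('top','top1');snap('side','side1')
cv2.imwrite('pics/t1z.png',cv2.resize(s['frame'][120:300,100:420],None,fx=2.5,fy=2.5))
"
```

```text
t 3.025 tcp [ 0.4767 -0.1129  0.0737] F [ 0.2 -0.1  0.7] open 0.0393 j [  9.7  12.7 -33.4  -0.  -44.4  86.2]
fence tcp [-0.1927 -0.2649]
[[-0.008  0.995  0.102]
 [-0.001  0.102 -0.995]
 [-1.    -0.008  0.   ]]
```

View pics/t1z.png

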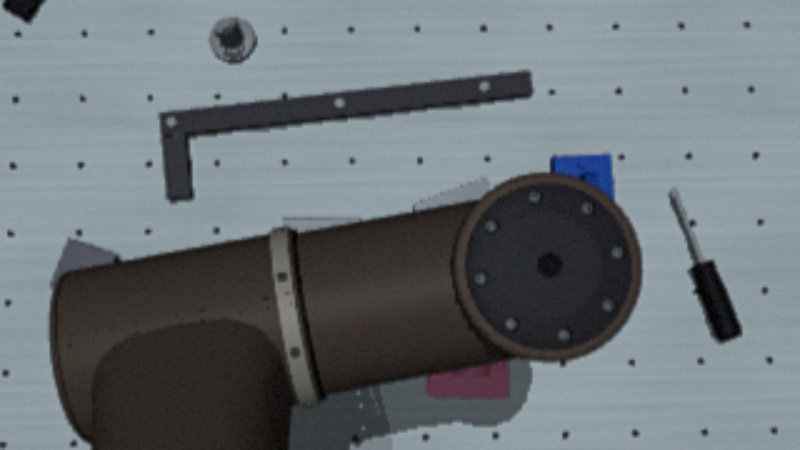

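View pics/side1.png

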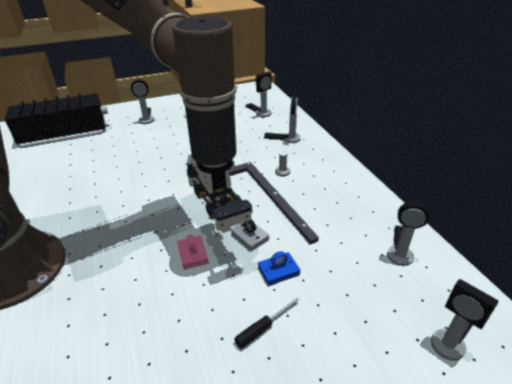

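The top view is hidden by the arm. In the side view the gripper stands between the pink decoy at (192,250) and the lens mount at (250,235), clear of both. I'll descend there and look again.

Emit:
servo_tool --motion '[{"offset": [0.03,0,0],"roll": 0,"claw": -0.1},{"offset": [0.025,0,0],"roll": 0,"claw": -0.1},{"offset": [0.011,0,0],"roll": 0,"claw": -0.1},{"offset": [0.0,0,0],"roll": 0,"claw": -0.1}]'

```text
clock: 3.62
tool_pos: [0.4805, -0.1123, 0.0115]
orientation: [82.6, 89.9, -1.5]
force: [-0.2, -1.0, -0.1]
opening: 0.0395
```

```bash
python3 -c "
from m import *
st()
s=snap('side','side2');s=snap('wrist','wr2')
f=load('side2')['frame']
cv2.imwrite('pics/s2z.png',cv2.resize(f[150:300,130:330],None,fx=3,fy=3))
"
```

```text
t 3.625 tcp [ 0.4805 -0.1123  0.0115] F [-0.2 -1.  -0.1] open 0.0395 j [  9.7  18.3 -36.8   0.  -34.8  86.2]
fence tcp [-0.1888 -0.2647]
[[ 0.001  0.995  0.103]
 [-0.     0.103 -0.995]
 [-1.     0.001  0.   ]]
```

View pics/s2z.png

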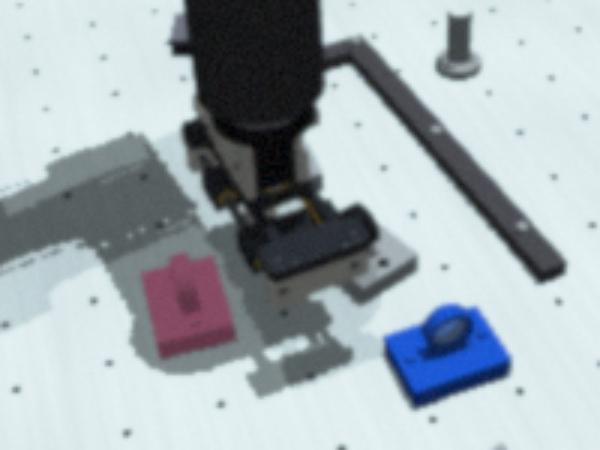

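View pics/wr2.png

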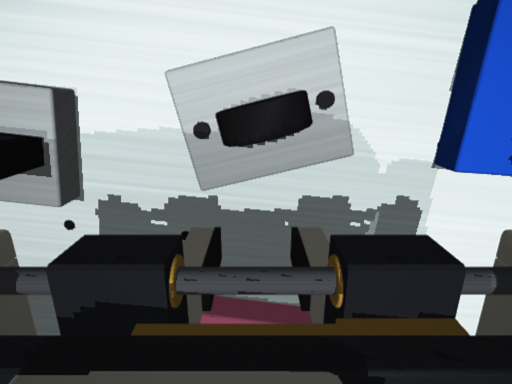

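In the wrist view the lens mount is centred ahead of the two fingers at (260,108). The filter mount is at the left edge and the blue decoy at the right, both clear of the path. I'll push toward the rail.

Emit:
servo_tool --motion '[{"offset": [0,0.008,0],"roll": 0,"claw": -0.1},{"offset": [0,0.008,0],"roll": 0,"claw": -0.1},{"offset": [0,0.006,0],"roll": 0,"claw": -0.1},{"offset": [0,0.006,0],"roll": 0,"claw": -0.1},{"offset": [0,0.006,0],"roll": 0,"claw": -0.1},{"offset": [0,0.006,0],"roll": 0,"claw": -0.1},{"offset": [0,0.006,0],"roll": 0,"claw": -0.1},{"offset": [0,0.006,0],"roll": 0,"claw": -0.1},{"offset": [0,0.006,0],"roll": 0,"claw": -0.1},{"offset": [0,0.006,0],"roll": 0,"claw": -0.1},{"offset": [0,0.0,0],"roll": 0,"claw": -0.1}]'

```text
clock: 5.1
tool_pos: [0.5449, -0.1057, 0.0108]
orientation: [85.1, 89.9, 1.1]
force: [-0.1, -0.5, 0.5]
opening: 0.0394
```

```bash
cat >> m.py <<'E'
def wl(s):
    P=cloud(s); z=P[...,2]; q=tof(P); f=s['frame'].astype(int); sat=f.max(-1)-f.min(-1)
    m=(s['z_map']>0)&(z>.014)&(z<.026)&(q[...,0]<0.0)&(q[...,0]>-.19)&(q[...,1]<-.0)&(q[...,1]>-.36)&(sat<60)
    n,l,stt,ce=cv2.connectedComponentsWithStats(m.astype(np.uint8))
    for i in range(1,n):
        if stt[i,4]<300: continue
        b=q[l==i]; r=cv2.minAreaRect((b*1000).astype(np.float32)); print('comp',stt[i].tolist(),np.round(r[0],1),np.round(r[1],1),round(r[2],2),'x',b[:,0].min().round(4),b[:,0].max().round(4),'y',b[:,1].min().round(4),b[:,1].max().round(4))
E
python3 -c "
from m import *
st()
s=snap('wrist','wr3'); wl(s)
"
```

```text
t 5.1 tcp [ 0.5449 -0.1057  0.0108] F [-0.1 -0.5  0.5] open 0.0394 j [  9.2  22.8 -29.    0.  -38.1  86.7]
fence tcp [-0.1242 -0.2648]
[[ 0.002  0.995  0.103]
 [ 0.     0.103 -0.995]
 [-1.     0.002  0.   ]]
comp [187, 115, 175, 151, 14610] [ -94.1 -273.4] [81.4 86. ] 0.01 x -0.1348 -0.0534 y -0.3164 -0.2303
comp [0, 206, 81, 56, 3288] [-115.1 -148.9] [41.8 25.8] 82.78 x -0.1283 -0.1006 y -0.1709 -0.1296
```

View pics/wr3.png

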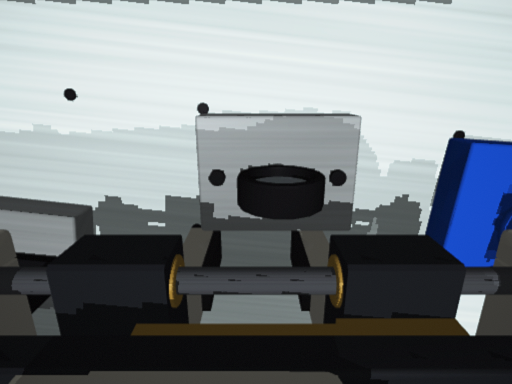

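The mount is now square to the tool (image corners (197,116) to (360,228)). Its far edge is about 53 mm from the rail.

Emit:
servo_tool --motion '[{"offset": [0,0.006,0],"roll": 0,"claw": -0.1},{"offset": [0,0.006,0],"roll": 0,"claw": -0.1},{"offset": [0,0.006,0],"roll": 0,"claw": -0.1},{"offset": [0,0.006,0],"roll": 0,"claw": -0.1},{"offset": [0,0.006,0],"roll": 0,"claw": -0.1},{"offset": [0,0.006,0],"roll": 0,"claw": -0.1},{"offset": [0,0.006,0],"roll": 0,"claw": -0.1},{"offset": [0,0.005,0],"roll": 0,"claw": -0.1},{"offset": [0,0.002,0],"roll": 0,"claw": -0.1},{"offset": [0,0.0,0],"roll": 0,"claw": -0.1}]'

```text
clock: 6.4
tool_pos: [0.5916, -0.101, 0.0106]
orientation: [-85.4, 89.9, -169.5]
force: [-5.0, -1.7, 2.6]
opening: 0.039
```

```bash
python3 -c "
from m import *
st()
s=snap('wrist','wr4'); wl(s)
"
```

```text
t 6.4 tcp [ 0.5916 -0.101   0.0106] F [-5.  -1.7  2.6] open 0.039 j [  9.   26.2 -22.9   0.  -41.   87. ]
fence tcp [-0.0772 -0.2649]
[[-0.001  0.995  0.103]
 [-0.     0.103 -0.995]
 [-1.    -0.001  0.   ]]
comp [187, 115, 175, 151, 14726] [ -46.7 -273.6] [85.9 80.9] 89.8 x -0.0872 -0.0064 y -0.3166 -0.2305
comp [27, 295, 33, 39, 908] [-117.  -144.4] [22.7 19.2] 0.39 x -0.1283 -0.1056 y -0.1541 -0.1348
```

View pics/wr4.png

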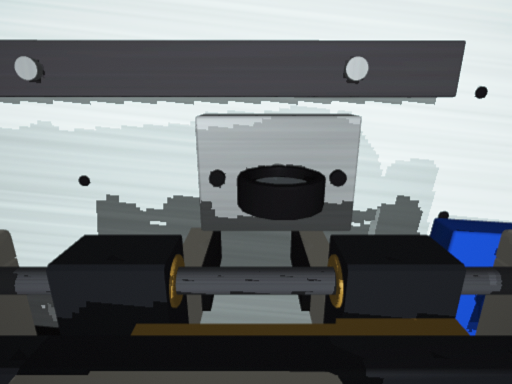

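The rail's lower edge (row ~98) is parallel to the mount's edge (row 116), with about 6.5 mm left. I'll close it slowly.

Emit:
servo_tool --motion '[{"offset": [0,0.002,0],"roll": 0,"claw": -0.1},{"offset": [0,0.002,0],"roll": 0,"claw": -0.1},{"offset": [0,0.001,0],"roll": 0,"claw": -0.1},{"offset": [0,0.001,0],"roll": 0,"claw": -0.1},{"offset": [0,0.0,0],"roll": 0,"claw": -0.1}]'

```text
clock: 7.08
tool_pos: [0.5978, -0.1002, 0.0106]
orientation: [-87.8, 90.0, -171.9]
force: [-5.3, -1.2, 2.9]
opening: 0.0395
```

```bash
python3 -c "
from m import *
st()
s=snap('wrist','wr5'); wl(s)
"
```

```text
t 7.075 tcp [ 0.5978 -0.1002  0.0106] F [-5.3 -1.2  2.9] open 0.0395 j [  8.9  26.6 -22.1  -0.  -41.3  87. ]
fence tcp [-0.071  -0.2648]
[[-0.     0.995  0.103]
 [-0.     0.103 -0.995]
 [-1.    -0.     0.   ]]
comp [187, 115, 175, 151, 14739] [ -41.  -273.3] [86.2 81.7] 89.97 x -0.0818 -0.0002 y -0.3165 -0.2302
comp [27, 295, 33, 40, 961] [-114.2 -142.2] [15.1 27.5] 89.39 x -0.128 -0.1004 y -0.1499 -0.1348
```

View pics/wr5.png

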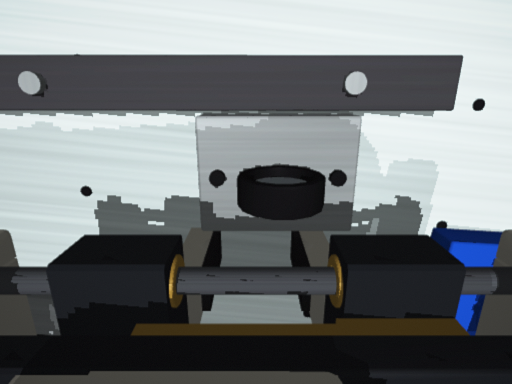

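A gap of about 1–2 mm remains (rows 109 and 116), and the force shows no rail contact yet.

Emit:
servo_tool --motion '[{"offset": [0,0.001,0],"roll": 0,"claw": -0.1},{"offset": [0,0.001,0],"roll": 0,"claw": -0.1},{"offset": [0,0.0,0],"roll": 0,"claw": -0.1}]'

```text
clock: 7.5
tool_pos: [0.5998, -0.1, 0.0106]
orientation: [-93.5, 90.0, -177.6]
force: [-4.7, 0.2, 3.9]
opening: 0.0392
```

Emit:
servo_tool --motion '[{"offset": [0,0.001,0],"roll": 0,"claw": -0.1},{"offset": [0,0.0,0],"roll": 0,"claw": -0.1}]'

```text
clock: 7.75
tool_pos: [0.6, -0.1, 0.0105]
orientation: [-92.6, 89.9, -176.7]
force: [-7.8, -0.6, 5.1]
opening: 0.0397
```

```bash
python3 -c "
from m import *
st()
s=snap('wrist','wr6'); wl(s)
cv2.imwrite('pics/w6z.png',cv2.resize(s['frame'][60:260,130:400],None,fx=2.8,fy=2.8))
"
```

```text
t 7.75 tcp [ 0.6    -0.1     0.0105] F [-7.8 -0.6  5.1] open 0.0397 j [  8.9  26.8 -21.8  -0.  -41.6  87. ]
fence tcp [-0.0688 -0.2648]
[[-0.002  0.995  0.103]
 [-0.     0.103 -0.995]
 [-1.    -0.002 -0.   ]]
comp [186, 120, 176, 146, 13894] [ -39.6 -273.6] [86.3 78.9] 89.86 x -0.079 -0.0001 y -0.3168 -0.2304
comp [27, 295, 33, 40, 943] [-112.8 -140.9] [25.2 17.9] 2.18 x -0.1253 -0.1005 y -0.1498 -0.1315
```

View pics/w6z.png

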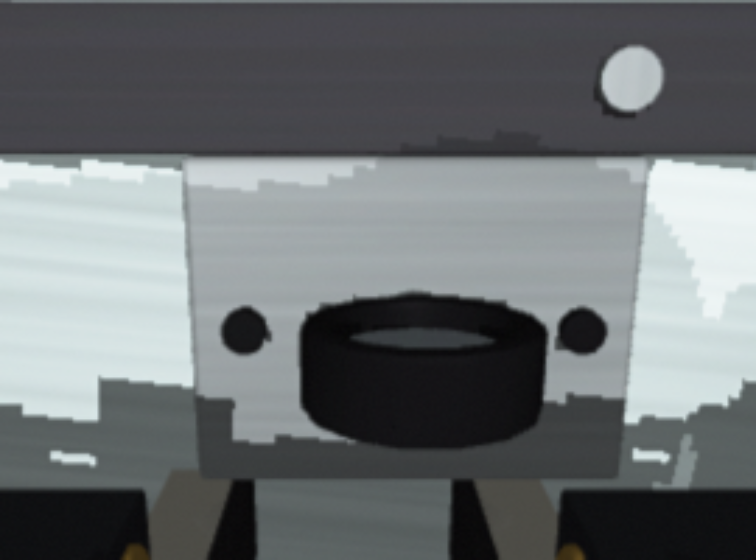

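Now the base sits against the rail and the fingers have stalled. I'll seat it, back off, lift, turn and shut the fingers.

Emit:
servo_tool --motion '[{"offset": [0,0.001,0],"roll": 0,"claw": -0.1},{"offset": [0,0.0,0],"roll": 0,"claw": -0.1},{"offset": [0,-0.01,0],"roll": 0,"claw": -0.1},{"offset": [0,-0.03,0],"roll": 0,"claw": -0.1},{"offset": [-0.03,0,0],"roll": 0,"claw": -0.1},{"offset": [-0.04,0,0],"roll": 0,"claw": -0.1},{"offset": [-0.04,0,0],"roll": 0,"claw": -0.1},{"offset": [0,0,0.04],"roll": 0,"claw": -1},{"offset": [0,0,0.04],"roll": 0,"claw": -1},{"offset": [0,0.0,0],"roll": 0,"claw": -1}]'

```text
clock: 9.05
tool_pos: [0.5716, -0.1854, 0.1208]
orientation: [79.2, 89.8, -5.0]
force: [-0.1, 0.5, -0.9]
opening: 0.0146
```

Emit:
servo_tool --motion '[{"offset": [0,0,0],"roll": 10,"claw": -1},{"offset": [0,0,0],"roll": 10,"claw": -1},{"offset": [0,0,0],"roll": 10,"claw": -1},{"offset": [0,0,0],"roll": 10,"claw": -1},{"offset": [0,0,0],"roll": 10,"claw": -1},{"offset": [0,0,0],"roll": 10,"claw": -1},{"offset": [0,0,0],"roll": 10,"claw": -1},{"offset": [0,0,0],"roll": 10,"claw": -1},{"offset": [0,0,0],"roll": 10,"claw": -1},{"offset": [0,0,0],"roll": 0,"claw": -1}]'

```text
clock: 10.3
tool_pos: [0.5711, -0.1829, 0.1207]
orientation: [174.7, 89.9, 0.7]
force: [-0.4, 0.1, -0.1]
opening: 0.0002
```

```bash
python3 -c "
from m import *
st()
s=snap('top','top7'); wl(s)
s=snap('wrist','wr7'); wl(s)
cv2.imwrite('pics/t7z.png',cv2.resize(load('top7')['frame'][120:300,100:420],None,fx=2.5,fy=2.5))
"
```

```text
t 10.3 tcp [ 0.5711 -0.1829  0.1207] F [-0.4  0.1 -0.1] open 0.0002 j [  0.9  18.5 -17.2   0.  -54.2   5.1]
fence tcp [-0.106  -0.3443]
[[ 0.002  0.105 -0.994]
 [ 0.    -0.994 -0.105]
 [-1.     0.    -0.002]]
comp [139, 217, 66, 23, 1115] [ -29.2 -308.9] [59.5 20.2] 3.76 x -0.0585 -0.0 y -0.3175 -0.2969
```

View pics/t7z.png

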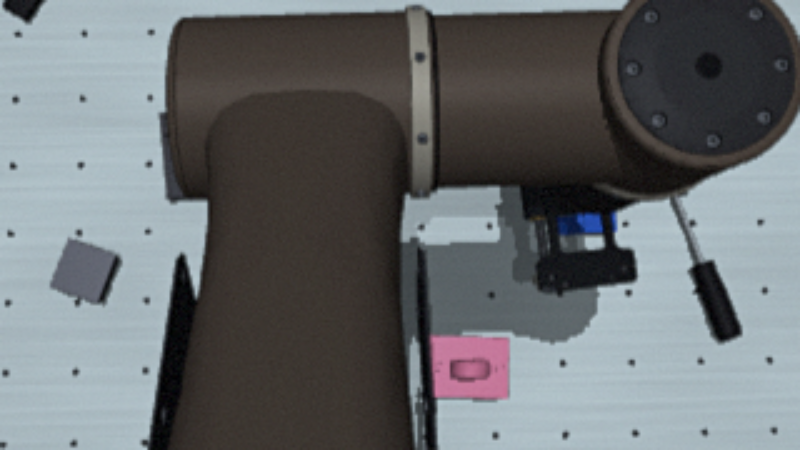

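View pics/wr7.png

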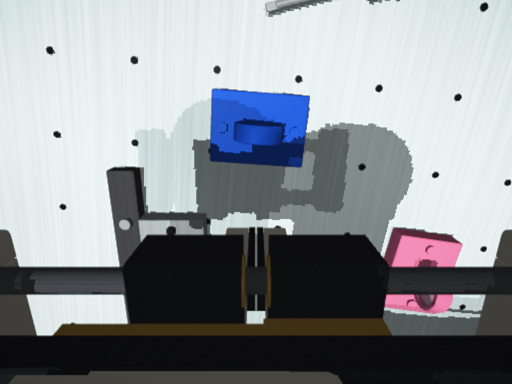

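The wrist camera now looks back toward −y. It shows the rail at left (125,230) with the mount beside it at (175,220), and the blue decoy at (260,128). The mount's −y face is at about y = −0.317.

Emit:
servo_tool --motion '[{"offset": [0,0.002,-0.04],"roll": 0,"claw": -1},{"offset": [0,0.002,-0.035],"roll": 0,"claw": -1},{"offset": [0.04,0,0],"roll": 0,"claw": -1},{"offset": [0.04,0,0],"roll": 0,"claw": -1},{"offset": [0.02,0,0],"roll": 0,"claw": -1},{"offset": [0.009,0,0],"roll": 0,"claw": -1},{"offset": [0,0,0],"roll": 0,"claw": -1}]'

```text
clock: 11.28
tool_pos: [0.6456, -0.1797, 0.0114]
orientation: [15.4, 90.0, -158.6]
force: [-0.1, 0.6, 1.1]
opening: 0.0004
```

```bash
python3 -c "
from m import *
st()
s=snap('side','side8')
cv2.imwrite('pics/s8z.png',cv2.resize(s['frame'][130:300,150:350],None,fx=3,fy=3))
"
```

```text
t 11.275 tcp [ 0.6456 -0.1797  0.0114] F [-0.1  0.6  1.1] open 0.0004 j [  1.1  31.1 -13.3   0.  -45.6   4.9]
fence tcp [-0.0316 -0.3488]
[[-0.     0.105 -0.995]
 [-0.    -0.995 -0.105]
 [-1.     0.     0.   ]]
```

View pics/s8z.png

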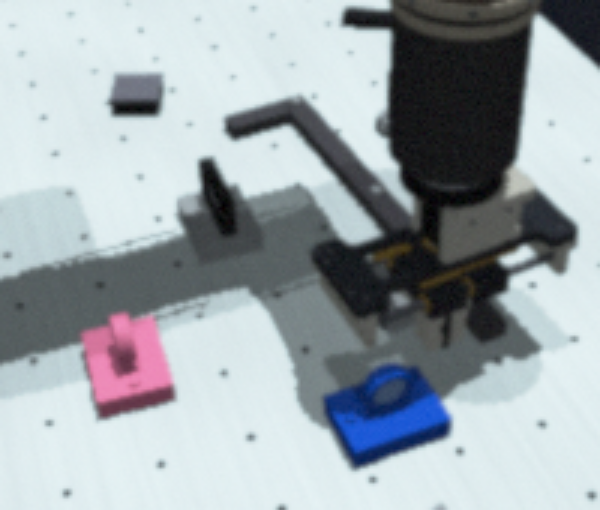

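The shut fingers stand at (445,320), behind the mount and clear of the blue decoy. I'll push along the rail, toward tool −y.

Emit:
servo_tool --motion '[{"offset": [0,-0.01,0],"roll": 0,"claw": -1},{"offset": [0,-0.008,0],"roll": 0,"claw": -1},{"offset": [0,-0.006,0],"roll": 0,"claw": -1},{"offset": [0,-0.006,0],"roll": 0,"claw": -1},{"offset": [0,-0.006,0],"roll": 0,"claw": -1},{"offset": [0,-0.006,0],"roll": 0,"claw": -1},{"offset": [0,-0.006,0],"roll": 0,"claw": -1},{"offset": [0,-0.006,0],"roll": 0,"claw": -1},{"offset": [0,-0.006,0],"roll": 0,"claw": -1},{"offset": [0,-0.006,0],"roll": 0,"claw": -1}]'

```text
clock: 12.58
tool_pos: [0.6392, -0.1144, 0.0123]
orientation: [137.1, 89.9, -37.0]
force: [0.1, -5.3, 4.1]
opening: 0.0002
```

Emit:
servo_tool --motion '[{"offset": [0,-0.007,0],"roll": 0,"claw": -1},{"offset": [0,-0.007,0],"roll": 0,"claw": -1},{"offset": [0,-0.007,0],"roll": 0,"claw": -1},{"offset": [0,-0.007,0],"roll": 0,"claw": -1},{"offset": [0,-0.007,0],"roll": 0,"claw": -1},{"offset": [0,-0.007,0],"roll": 0,"claw": -1},{"offset": [0,-0.007,0],"roll": 0,"claw": -1},{"offset": [0,-0.007,0],"roll": 0,"claw": -1},{"offset": [0,0,0],"roll": 0,"claw": -1}]'

```text
clock: 13.7
tool_pos: [0.6331, -0.0579, 0.0118]
orientation: [-160.6, 90.0, 25.3]
force: [0.5, -1.1, 0.8]
opening: 0.0002
```

```bash
python3 -c "
from m import *
st()
s=snap('side','side9')
cv2.imwrite('pics/s9z.png',cv2.resize(s['frame'][130:300,150:350],None,fx=3,fy=3))
s=snap('wrist','wr9'); wl(s)
"
```

```text
t 13.7 tcp [ 0.6331 -0.0579  0.0118] F [ 0.5 -1.1  0.8] open 0.0002 j [ 12.3  28.6 -18.1  -0.  -43.3  -6.4]
fence tcp [-0.0314 -0.2263]
[[ 0.001  0.103 -0.995]
 [ 0.    -0.995 -0.103]
 [-1.    -0.    -0.001]]
```

View pics/s9z.png

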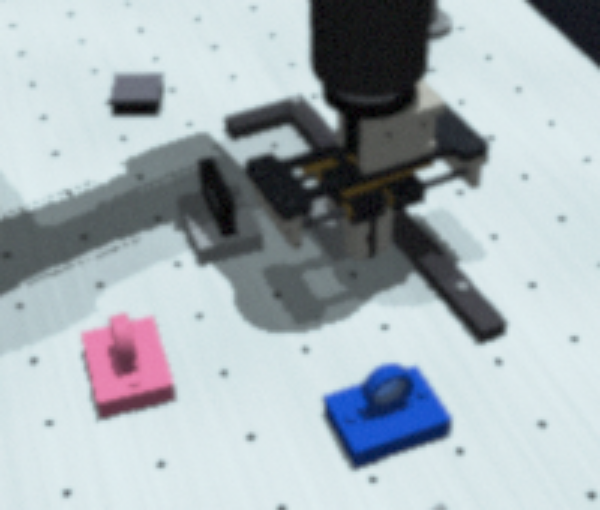

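View pics/wr9.png

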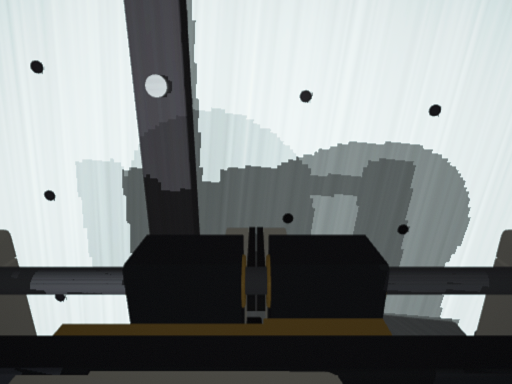

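The side view shows the gripper's end bracket at zoomed (292,238) coming near the filter mount at (225,230). I'll check its height before going on.

```bash
python3 -c "
from m import *
s=load('side9');P=cloud(s)
for v in range(202,216,2):
  for u in (245,247,249): print(u,v,s['frame'][v,u].tolist(),np.round(tof(P[v,u]),3),P[v,u,2].round(3))
q=tof(P);z=P[...,2];m=(q[...,0]>-.17)&(q[...,0]<-.09)&(q[...,1]>-.18)&(q[...,1]<-.07)&(z>.03)&(z<.075)
print('filter frame zmax',z[m].max(),q[m].min(0),q[m].max(0))
m=(q[...,0]<-.07)&(q[...,1]<-.17)&(q[...,1]>-.30)&(z>.03)&(z<.2); print('gripper left part',z[m].min(),q[m].min(0),q[m].max(0))
"
```

```text
245 202 [29, 27, 26] [-0.125 -0.265] 0.114
247 202 [38, 42, 41] [-0.12  -0.267] 0.113
249 202 [62, 61, 63] [-0.115 -0.268] 0.113
245 204 [74, 76, 77] [-0.126 -0.267] 0.11
247 204 [78, 80, 80] [-0.12  -0.266] 0.107
249 204 [78, 82, 80] [-0.115 -0.267] 0.106
245 206 [79, 81, 79] [-0.126 -0.267] 0.104
247 206 [80, 82, 80] [-0.119 -0.263] 0.098
249 206 [74, 79, 77] [-0.115 -0.266] 0.099
245 208 [82, 84, 80] [-0.119 -0.252] 0.084
247 208 [78, 82, 79] [-0.119 -0.263] 0.092
249 208 [86, 88, 83] [-0.115 -0.265] 0.092
245 210 [102, 100, 95] [-0.082 -0.168] -0.001
247 210 [81, 83, 83] [-0.119 -0.264] 0.086
249 210 [83, 86, 82] [-0.116 -0.268] 0.088
245 212 [129, 126, 115] [-0.086 -0.175] -0.001
247 212 [108, 105, 98] [-0.12  -0.263] 0.08
249 212 [95, 94, 90] [-0.115 -0.266] 0.08
245 214 [132, 129, 116] [-0.09  -0.184] 0.001
247 214 [130, 129, 117] [-0.086 -0.188] 0.002
249 214 [130, 128, 116] [-0.08 -0.19] 0.001
filter frame zmax 0.06313636647616683 [-0.14118729 -0.16628666] [-0.12016621 -0.09046105]
gripper left part 0.03015086367088704 [-0.6640275  -0.27883675] [-0.07009627 -0.17001593]
```

The bracket bottom is at about 78 mm and the filter mount's top at about 62 mm, so it clears. Continuing the push.

Emit:
servo_tool --motion '[{"offset": [0,-0.007,0],"roll": 0,"claw": -1},{"offset": [0,-0.007,0],"roll": 0,"claw": -1},{"offset": [0,-0.007,0],"roll": 0,"claw": -1},{"offset": [0,-0.007,0],"roll": 0,"claw": -1},{"offset": [0,-0.007,0],"roll": 0,"claw": -1},{"offset": [0,-0.007,0],"roll": 0,"claw": -1},{"offset": [0,-0.007,0],"roll": 0,"claw": -1},{"offset": [0,-0.007,0],"roll": 0,"claw": -1},{"offset": [0,-0.007,0],"roll": 0,"claw": -1}]'

```text
clock: 14.92
tool_pos: [0.6263, 0.0048, 0.0115]
orientation: [-4.5, 90.0, -178.6]
force: [0.5, -2.7, -1.9]
opening: 0.0005
```

Emit:
servo_tool --motion '[{"offset": [0,-0.007,0],"roll": 0,"claw": -1},{"offset": [0,-0.007,0],"roll": 0,"claw": -1},{"offset": [0,-0.007,0],"roll": 0,"claw": -1},{"offset": [0,-0.007,0],"roll": 0,"claw": -1},{"offset": [0,-0.007,0],"roll": 0,"claw": -1},{"offset": [0,-0.007,0],"roll": 0,"claw": -1},{"offset": [0,-0.006,0],"roll": 0,"claw": -1},{"offset": [0,-0.004,0],"roll": 0,"claw": -1},{"offset": [0,-0.004,0],"roll": 0,"claw": -1},{"offset": [0,0,0],"roll": 0,"claw": -1}]'

```text
clock: 16.18
tool_pos: [0.6211, 0.0606, 0.0118]
orientation: [-157.4, 89.9, 28.5]
force: [-0.7, -0.5, -0.3]
opening: 0.0001
```

```bash
python3 -c "
from m import *
st()
s=snap('side','side10')
cv2.imwrite('pics/s10z.png',cv2.resize(s['frame'][130:300,150:350],None,fx=3,fy=3))
s=snap('top','top10'); wl(s)
cv2.imwrite('pics/t10z.png',cv2.resize(s['frame'][120:300,100:420],None,fx=2.5,fy=2.5))
"
```

```text
t 16.175 tcp [0.6211 0.0606 0.0118] F [-0.7 -0.5 -0.3] open 0.0001 j [ 23.5  27.7 -19.7  -0.  -42.5 -17.5]
fence tcp [-0.0311 -0.1073]
[[ 0.001  0.103 -0.995]
 [ 0.001 -0.995 -0.103]
 [-1.    -0.    -0.001]]
comp [213, 207, 32, 25, 400] [-131.6 -125.3] [78.  60.2] 83.39 x -0.1638 -0.1042 y -0.1672 -0.0834
```

View pics/s10z.png

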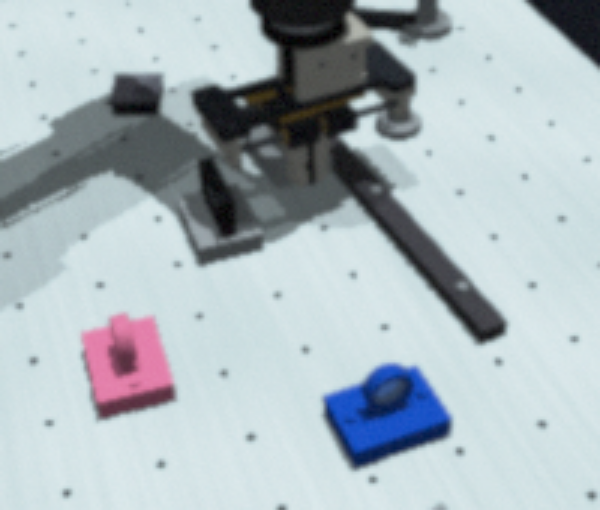

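View pics/t10z.png

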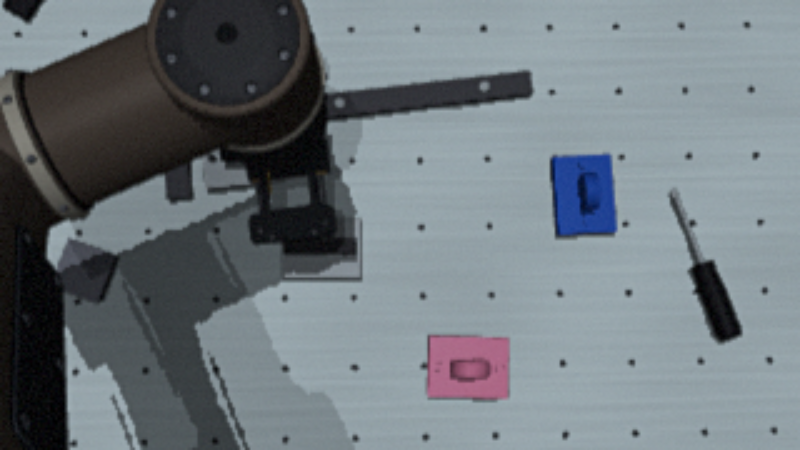

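The filter mount hasn't moved. The lens mount's −x corner shows at zoomed (207,190), about 15 mm short of the stop at (192,195).

Emit:
servo_tool --motion '[{"offset": [0,-0.004,0],"roll": 0,"claw": -1},{"offset": [0,-0.004,0],"roll": 0,"claw": -1},{"offset": [0,-0.003,0],"roll": 0,"claw": -1},{"offset": [0,-0.002,0],"roll": 0,"claw": -1},{"offset": [0,-0.001,0],"roll": 0,"claw": -1},{"offset": [0,0,0],"roll": 0,"claw": -1}]'

```text
clock: 17.02
tool_pos: [0.6194, 0.074, 0.0118]
orientation: [177.1, 90.0, 3.0]
force: [1.2, -4.5, 3.8]
opening: 0.0002
```

```bash
python3 -c "
from m import *
st()
s=snap('top','top11')
cv2.imwrite('pics/t11z.png',cv2.resize(s['frame'][150:240,140:260],None,fx=6,fy=6))
"
```

```text
t 17.025 tcp [0.6194 0.074  0.0118] F [ 1.2 -4.5  3.8] open 0.0002 j [ 24.7  27.7 -19.7   0.  -42.5 -18.8]
fence tcp [-0.0315 -0.0938]
[[ 0.     0.103 -0.995]
 [ 0.    -0.995 -0.103]
 [-1.     0.    -0.   ]]
```

View pics/t11z.png

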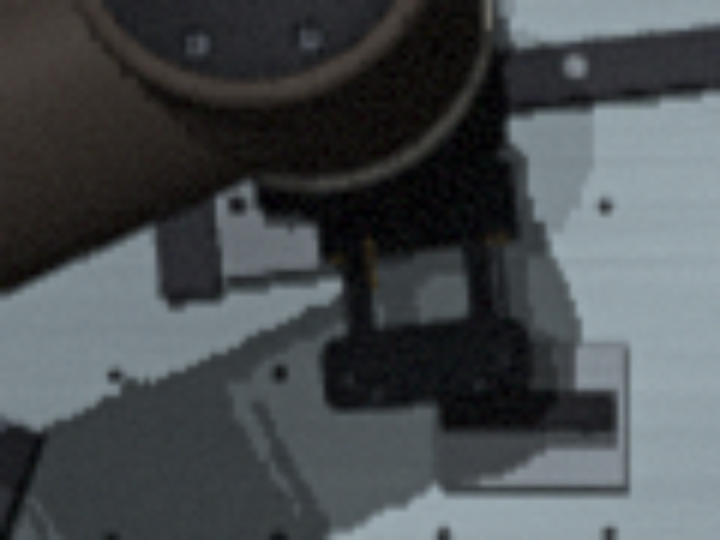

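The mount's corner at (222,275) is almost touching the stop. I'll close the last few millimetres in 1 mm steps.

Emit:
servo_tool --motion '[{"offset": [0,-0.001,0],"roll": 0,"claw": -1},{"offset": [0,-0.001,0],"roll": 0,"claw": -1},{"offset": [0,-0.001,0],"roll": 0,"claw": -1},{"offset": [0,0,0],"roll": 0,"claw": -1}]'

```text
clock: 17.58
tool_pos: [0.6191, 0.076, 0.0117]
orientation: [82.8, 89.9, -91.3]
force: [2.8, -8.8, 3.6]
opening: 0.0005
```

Emit:
servo_tool --motion '[{"offset": [0,-0.001,0],"roll": 0,"claw": -1},{"offset": [0,0,0],"roll": 0,"claw": -1}]'

```text
clock: 17.82
tool_pos: [0.6191, 0.0761, 0.0117]
orientation: [77.7, 89.9, -96.4]
force: [3.2, -12.7, 4.4]
opening: 0.0003
```

Emit:
servo_tool --motion '[{"offset": [0,-0.001,0],"roll": 0,"claw": -1},{"offset": [0,0,0],"roll": 0,"claw": -1}]'

```text
clock: 18.08
tool_pos: [0.619, 0.0762, 0.0118]
orientation: [75.8, 89.8, -98.3]
force: [5.3, -18.1, 3.4]
opening: -0.0001
```

The fingers have stalled against the stop: the force rises while the position stays fixed. I'll back off and look.

Emit:
servo_tool --motion '[{"offset": [0,0.005,0],"roll": 0,"claw": -1},{"offset": [0,0.01,0],"roll": 0,"claw": -1},{"offset": [0,0.02,0],"roll": 0,"claw": -1},{"offset": [-0.04,0,0],"roll": 0,"claw": -1},{"offset": [-0.05,0,0],"roll": 0,"claw": -1},{"offset": [-0.05,0,0],"roll": 0,"claw": -1},{"offset": [0,0.05,0],"roll": 0,"claw": -1},{"offset": [0,0.05,0],"roll": 0,"claw": -1},{"offset": [0,0.05,0.0],"roll": 0,"claw": -1},{"offset": [0,0.05,0.03],"roll": 0,"claw": -1},{"offset": [0,0.05,0.03],"roll": 0,"claw": -1},{"offset": [0,0,0.03],"roll": 0,"claw": -1}]'

```text
clock: 19.58
tool_pos: [0.5571, -0.2175, 0.1509]
orientation: [-8.4, 90.0, 177.3]
force: [-0.4, 0.6, -0.4]
opening: 0.0003
```

Emit:
servo_tool --motion '[{"offset": [0,0.04,0.05],"roll": 0,"claw": -1},{"offset": [0,0.04,0.05],"roll": 0,"claw": -1},{"offset": [0,0.04,0.0],"roll": 0,"claw": -1},{"offset": [0,0,0],"roll": 0,"claw": -1}]'

```text
clock: 20.08
tool_pos: [0.4727, -0.3441, 0.1515]
orientation: [151.7, 90.0, -22.6]
force: [-0.2, 0.2, -0.2]
opening: 0.0004
```

```bash
python3 -c "
from m import *
st()
s=snap('top','top12'); wl(s); rects(s)
cv2.imwrite('pics/t12z.png',cv2.resize(s['frame'][130:240,120:260],None,fx=5,fy=5,interpolation=cv2.INTER_CUBIC))
s=snap('side','side12'); wl(s)
cv2.imwrite('pics/s12z.png',cv2.resize(s['frame'][130:250,180:320],None,fx=5,fy=5,interpolation=cv2.INTER_CUBIC))
"
```

```text
t 20.075 tcp [ 0.4727 -0.3441  0.1515] F [-0.2  0.2 -0.2] open 0.0004 j [-16.9  15.5 -16.9   0.  -57.5  22.6]
fence tcp [-0.2206 -0.4945]
[[ 0.     0.1   -0.995]
 [-0.    -0.995 -0.1  ]
 [-1.     0.    -0.   ]]
comp [174, 170, 34, 27, 621] [-29.7 -39.8] [79.7 59. ] 89.73 x -0.0594 -0.0001 y -0.0796 -0.0001
comp [213, 207, 32, 25, 548] [-131.6 -125.5] [78.4 59.8] 84.22 x -0.1636 -0.0992 y -0.1672 -0.0836
[164, 149, 147, 51, 2427] 0.064 rect [640.2   5.3] [ 89.6 380.2] 6.3
[213, 207, 32, 25, 772] 0.063 rect [523.   32.1] [59.8 78.4] 0.2
[120, 216, 27, 26, 453] 0.027 rect [504.  269.9] [52.  51.9] 69.1
[271, 254, 30, 26, 651] 0.063 rect [ 402.7 -107.2] [72.  59.8] 86.8
```

View pics/t12z.png

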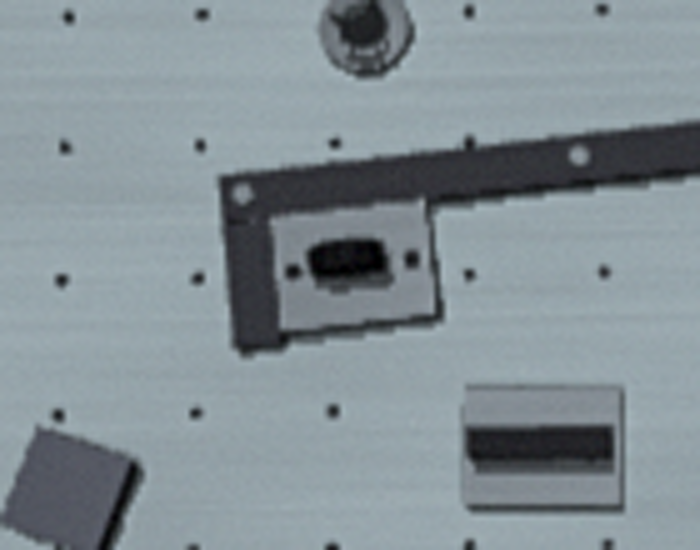

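View pics/s12z.png

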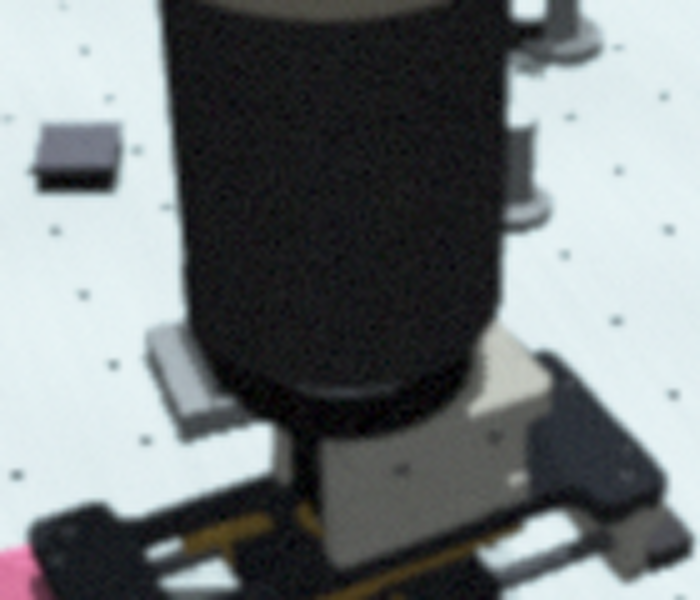

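The top view shows the mount seated in the corner. My mask cuts at the fence planes, so I'll check squareness from the mount's free edges.

```bash
python3 - <<'E'
from m import *
s=load('top12');P=cloud(s);q=tof(P);z=P[...,2]; f=s['frame'].astype(int).sum(-1)/3
b=(s['z_map']>0)&(z>.0175)&(z<.03)&(q[...,0]>-.075)&(q[...,0]<.012)&(q[...,1]>-.095)&(q[...,1]<.012)&(f>75)
k=q[b];r=cv2.minAreaRect((k*1000).astype(np.float32));print('bright base',r,k.min(0),k.max(0))
# -x edge by y bin, -y edge by x bin
m=(s['z_map']>0)&(z>.014)&(z<.03)
e=[(y,q[m&(abs(q[...,1]-y)<.004)&(q[...,0]>-.08)&(q[...,0]<-.03)][:,0].min()) for y in np.arange(-.074,-.004,.006)]
e=np.array(e);print('-x edge',e[:,1].round(4),'slope',np.polyfit(*e.T,1)[0])
e=np.array([(x,q[m&(abs(q[...,0]-x)<.004)&(q[...,1]>-.1)&(q[...,1]<-.05)][:,1].min()) for x in np.arange(-.054,-.006,.006)]);print('-y edge',e[:,1].round(4),'slope',np.polyfit(*e.T,1)[0])
for t in('top0','top12'):
    s=load(t);P=cloud(s);z=P[...,2];m=np.zeros(z.shape,bool);m[120:150,180:206]=1;m&=(s['z_map']>0)&(z>0.006)&(z<.09);print('post',t,P[m].mean(0)[:2].round(4))
E
```

```text
bright base ((-28.64073944091797, -39.242454528808594), (78.96585083007812, 59.654964447021484), 89.51947021484375) [-0.0586045  -0.07889932] [0.00135925 0.00016358]
-x edge [-0.0594 -0.059  -0.0586 -0.0578 -0.0587 -0.0585 -0.0584 -0.0587 -0.0589
 -0.0587 -0.0579 -0.0589] slope 0.005610966151139508
-y edge [-0.0792 -0.0778 -0.0782 -0.0788 -0.0795 -0.0796 -0.0783 -0.0789] slope -0.010210974694410369
post top0 [0.7396 0.1232]
post top12 [0.7397 0.1232]
```

View pics/top12.png

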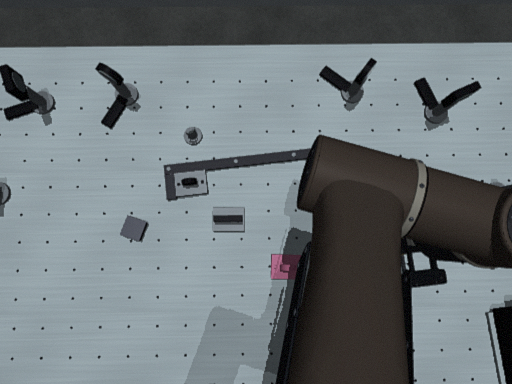

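The mount is seated: its centre is at about (−0.029, −0.039) in the fence frame, square within 0.01 rad, and the robot is clear. Handing in.

```bash
python3 -c "
from m import *
st(); print(ctrl.close_job())"
```

```text
t 20.175 tcp [ 0.4729 -0.342   0.1512] F [-0.9  0.6 -0.6] open 0.0004 j [-16.7  15.5 -17.   -0.  -57.5  22.5]
fence tcp [-0.2201 -0.4924]
[[-0.     0.101 -0.995]
 [ 0.001 -0.995 -0.101]
 [-1.    -0.001  0.   ]]
the job is handed in; nothing more can be done
None
```

The lens mount is seated against both the long rail and the end stop, and I handed the job in at about 20 s. I pushed it square to the rail with the fingers part-open. I then lifted clear, turned the tool, and pushed it along the rail with the fingers shut until it stalled on the stop at about 18 N. Finally I backed off and raised the tool to 0.15 m.

**Seating:** my last top-view check put the mount's centre at about x = −29, y = −39 mm in the fence frame (nominal −30, −40). It was square to within about 0.01 rad. The 1 mm difference from nominal is within the 2 mm calibration accuracy.

**Other objects:** the filter mount, optic case and spare post had moved less than 1 mm.

**Not checked:** I did not measure the screwdriver again, because the arm hid it in the last picture. It was still in place in the mid-run top view, and nothing low came near it. The last side view of the mount was also mostly blocked by the arm, so the seating check rests on the top view and the contact forces.

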